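Move a display panel with the spatula and cover it with the turned tray

ROBOT

A 7-joint arm with a two-finger parallel gripper is mounted at the origin on the work surface. World frame = base frame: x ahead of the robot, y to its left, z up, the work surface at z = 0. Lengths are in m, angles in rad, forces in N, time in s.
With the tool pointing down it reaches from about 0.4 to 0.85 m from the base axis. Payload 10.4 kg.
Tool frame: the origin (TCP) lies midway between the tips of the shut fingers; the grasp point (between the pads) lies 19 mm behind it; z points along the fingers, x is the direction in which the jaws open and shut, and the axes are right-handed (so a half turn about z gives the same grasp; the last joint's range is limited). The gripper opens to 87 mm and grips with 3 to 60 N. Pads are 19 mm wide; open, the fingers measure 117 mm over their backs; the gripper's body (75 mm by 190 mm) begins 51 mm behind the grasp point.
Start: joints at [-1.305, 0.332, -0.065, 1.46, 0.022, 1.35, -0.088], TCP at [0.178, 0.599, 0.223] pointing down, gripper open.
Joint ranges: [-2.6, 2.6], [-0.5, 2.12], [-1.47, 1.34], [0.16, 2.42], [-1.27, 4.41], [0.06, 2.06], [-2.6, 2.6]. Speed limits (rad/s): [2.22, 2.22, 2.79, 2.79, 3.14, 3.14, 3.14].

INTERFACE

Orientations are given as a unit quaternion [x, y, z, w].
In Python, from bench import bot, kin, cams gives the robot as it stands. Calls block until the motion is done:
- bot.move_pose(position, orientation): joint-space move of the TCP to a pose.
- bot.move_linear(position, rate=0.15, rot=None, max_force=None): straight line of the TCP; rot=None keeps the orientation; rate is the mean speed in m/s. With max_force (N) it stops when the force on the tool has changed by that much, and returns True; else False.
- bot.move_joints(angles): joint-space move.
- bot.set_gripper(opening, grip_force=None): opening from 0.0 (shut) to 1.0 (fully open); grip_force is the grip in N (None keeps the last); returns when the fingers have stopped.
- bot.pause(seconds).
- kin.ik(position, orientation): joint angles nearest the present ones, or None.
- bot.state(): the state.
- cams.grab_frame(name): name is "scene" or "top"; returns a dict with "image" (384x512x3 uint8, red, green, blue), "fx", "fy", "cx", "cy" (pixels), "position" and "attitude" of the camera in the world. Camera axes: x right, y up, looking along -z (the intrinsics and any distortion apply to the point x, -y, -z); pixel columns grow to the right and rows downward; lengths in m; the calibration is good to about 2 mm. A picture is of the moment at which its call begins. There is no depth.
A pose or a line that the arm cannot do raises bot.Unreachable and nothing moves.
- bot.sign_off(): hands the job in, once; it reports no verdict.
The state is a dict: "time_s": time; "joint_positions": joint angles; "qd": joint speeds; "joint_torque": joint torques, N m; "tool_pos": TCP position; "tool_rot": TCP orientation; "force": force on the tool from outside, world axes, zero at the start; "ft_torque": the same for the moment, N m; "width": opening from 0.0 (shut) to 1.0 (fully open).
Only numpy, scipy, OpenCV 4.12 (cv2) and the standard library are available. Lean on these libraries where they do the work, as an engineer would, in place of code of your own. Each camera call takes 0.05 s, during which the arm holds its last target. There are 200 camera calls.

TASK

With the spatula, slide under the display panel on the drying stand and carry it level into the black lower tray, leaving it flat and square on the white ribs there, never touching it with the gripper; then lay the spatula flat with its blade on the green mat. Finally lift the grey top tray by its bar handle and stack it squarely on the lower tray, yellow ends opposite, so that its orange lugs rest on the ledges instead of dropping into the notches, and let go. Leave the bottle, cup and screwdriver where they are.

Things in the scene. Friction and masses are not known exactly. Their poses are not given: they have to be found in the camera images.
- stand: Drying stand, fixed. Aluminium base 140 (x) x 110 (y) x 6 mm; on it two white ribs 120 long along x, 8 wide, at y = +37 and -37 mm, tops 24 mm above the bench: between them, under the panel, a channel 66 wide and 18 mm high, open at both x ends, for the blade. Origin: centre of the underside, on the bench; its -x end is nearest the robot.
- panel: Display panel of a handheld device, dark glass in a dark frame with a brass strip near its +x edge: 120 (x) x 90 (y) x 6 mm, about 120 g, loose. It starts lying on the stand's ribs, roughly centred and square. Origin: centre of its underside; z up.
- lower_tray: Black lower tray, fixed, 150 (x) x 144 (y) mm, floor 4 mm thick; inside two white ribs 120 long along x, 8 wide, at y = +37 and -37 mm, tops 22 mm above the bench. Its -x end, nearest the robot, is open; the +x end has a yellow lip 18 mm high. Side walls at y = 58 to 72 mm on either side, rim 54 mm above the bench. Origin: centre of the underside, on the bench.
- lower_tray_rim (a point): Point over the lower tray's centre at rim height, 54 mm above the bench. Each side wall's rim has two notches 30 mm deep, x = -34 to -6 and +36 to +64 mm from here in the tray's frame; the grey rest of the rim (x = -75 to -34, -6 to +36, +64 to +75) forms the ledges.
- top_tray: Grey top tray, loose, about 250 g, body 140 (x) x 100 (y) x 36 mm, yellow end wall at +x. Four orange lugs stick out to y = +70 and -70 mm at x = +50 and -20 mm, each 16 mm long along x, undersides 6 mm above the tray's underside. It starts on the bench, yellow end pointing away from the robot like the lower tray's. Origin: centre of the underside.
- top_tray_handle (a point): Centre of the top tray's black bar handle: 132 long along the tray's x, 14 wide, 16 mm high, on the tray's centre line, 62 mm above its underside; free space below and beside the middle of the bar.
- top_tray_yellow_end (a point): Top edge of the top tray's yellow end wall, 70 mm from the tray's origin along +x, 36 mm up. Yellow ends on the same side: lugs drop into the notches. Turned half round (x axes opposite) and centred over the lower tray: lugs rest on the ledges, tray underside 48 mm above the bench, 8 mm play to each side wall.
- spatula: Spatula, loose, about 180 g, 220 mm long: steel blade 110 (x) x 44 (y) x 3 mm, a neck rising behind it from x = -50 mm, and a level orange handle, x = -165 to -65 mm, 18 wide, 22 mm high, its centre 71 mm above the blade's underside. It starts with the blade flat on the green mat. Origin: centre of the blade's underside; x points to the tip, z up.
- spatula_tip (a point): Middle of the blade's front edge, 55 mm from the spatula's origin along +x.
- spatula_grip (a point): Place to grip the handle: on its centre line, x = -90 mm and z = 71 mm from the spatula's origin.
- rest_mat: Flat green mat, fixed, 280 (x) x 100 (y) x 3 mm, where the spatula starts and must be laid back. Origin: centre of its underside; the spatula starts about parallel to the mat's x axis.
- cleaner: White bottle with a red cap, 52 mm diameter, 100 mm high, standing; bystander. Origin: centre of the underside.
- screw_cup: Small blue cup, 40 mm diameter, 40 mm high, standing; bystander. Origin: centre of the underside.
- screwdriver: Screwdriver, 160 mm long, lying on the bench; bystander.
Not all that is in view belongs to the job. What is shaped like the panel but purple or red is not meant.

How it is judged:
On the way, in this order (a step that is already met when the one before it is completed fails the run):
1. the panel is carried on the spatula blade, lifted at least 20 mm clear of the stand's ribs (z of panel in the frame of stand above 0.044 m and contact force between panel and spatula above 0.3 N and angle between panel's own z axis and vertical below 0.3 rad), for 0.2 s.
2. the panel lies flat on the ribs of the lower tray and the spatula is drawn out from under it (x of panel in the frame of lower_tray between -0.025 and 0.022 m and y of panel in the frame of lower_tray between -0.015 and 0.015 m and z of panel in the frame of lower_tray between 0.018 and 0.026 m and angle between panel's own z axis and vertical below 0.06 rad and angle between the x axis of panel and the x axis of lower_tray, either way round below 0.25 rad and contact force between panel and spatula below 0.05 N and horizontal distance between spatula_tip and panel above 0.062 m), for 0.2 s.
3. the spatula lies flat with its blade on the green mat, let go (x of spatula in the frame of rest_mat between -0.11 and 0.11 m and y of spatula in the frame of rest_mat between -0.04 and 0.04 m and z of spatula in the frame of rest_mat below 0.007 m and angle between spatula's own z axis and vertical below 0.06 rad and contact force between spatula and the fingers below 0.05 N), for 0.2 s.
4. the top tray is stacked half a turn round, its lugs on the ledges of the lower tray (x of top_tray in the frame of lower_tray between -0.012 and 0.012 m and y of top_tray in the frame of lower_tray between -0.012 and 0.012 m and z of top_tray in the frame of lower_tray between 0.044 and 0.052 m and angle between top_tray's own z axis and vertical below 0.05 rad and angle between the x axis of top_tray and the x axis of lower_tray, either way round below 0.15 rad and x of top_tray_yellow_end in the frame of lower_tray below -0.04 m and contact force between top_tray and panel below 0.05 N), for 0.2 s.
At the end, for the whole second after the job is handed in: Panel flat on the lower tray's ribs, within 22 mm (along), 15 mm (across) and 0.25 rad; spatula flat on the mat, blade centre within 110 x 40 mm of its centre; top tray level on the ledges, turned half round, within 12 mm and 0.15 rad, clear of the panel; all released, at rest (all of step 3 and all of step 4 and x of panel in the frame of lower_tray between -0.025 and 0.022 m and y of panel in the frame of lower_tray between -0.015 and 0.015 m and z of panel in the frame of lower_tray between 0.018 and 0.026 m and angle between panel's own z axis and vertical below 0.06 rad and angle between the x axis of panel and the x axis of lower_tray, either way round below 0.25 rad and linear speed of each of panel, top_tray, spatula below 0.02 m/s); the robot touches nothing.
It fails at once if the gripper or arm touches the panel (contact force between panel and the fingers above 0.3 N or contact force between panel and the arm above 0.3 N).
It fails at once if the panel tips by more than 0.4 rad (carry it level) (angle between panel's own z axis and vertical above 0.4 rad).
It fails at once if the top tray presses on the panel (contact force between top_tray and panel above 0.5 N).
It fails at once if the bottle, the cup or the screwdriver is moved by more than 30 mm or the bottle is knocked over (distance of any of cleaner, screw_cup, screwdriver from where it was at the start of the episode above 0.03 m or angle between cleaner's own z axis and vertical above 0.5 rad).
It also fails if it takes over 72 s, if anything falls off the work surface, if the arm or the gripper's body presses on something with over 40 N, if the wrist force passes 120 N, or if a joint passes its speed limit or range.

## Working session

There is one attempt and no reset: what is moved stays moved. The work goes in short steps, each a Python script; the robot and the scene stay as the last script left them, time stands still between calls to the robot, and variables do not carry over. Pictures are saved under pics/ and viewed, about 8 in all and at most 12, crops included, and the job is handed in when it is done.

```bash
ls; mkdir -p pics
python3 - <<'E'
from bench import bot,kin,cams
import cv2
for n in("top","scene"):
    f=cams.grab_frame(n)
    print({k:v for k,v in f.items() if k!="image"})
    cv2.imwrite(f"pics/{n}0.png",cv2.resize(f["image"][:,:,::-1],(800,600),interpolation=cv2.INTER_CUBIC)); cv2.imwrite(f"{n}0_raw.png",f["image"][:,:,::-1])
s=bot.state();print(s["time_s"],s["tool_pos"],s["tool_rot"])
E
```

```text
pics
{'fx': 497.10399970031943, 'fy': 497.10399970031943, 'cx': 258.0195654826887, 'cy': 186.57796397129314, 'position': array([ 0.39591877, -0.0088373 ,  1.33224292]), 'attitude': array([ 0.05254152, -0.03860805, -0.70044045,  0.71072638])}
{'fx': 354.15431989955573, 'fy': 354.15431989955573, 'cx': 256.33758460632134, 'cy': 188.86445887233637, 'position': array([ 0.95431173, -0.26716386,  0.79609682]), 'attitude': array([0.26205997, 0.13258063, 0.41593066, 0.86066755])}
0.1 [0.17789185 0.59879177 0.22181921] [ 8.01477363e-01  5.98024777e-01 -4.87341574e-04  4.07430915e-04]
```

View pics/top0.png

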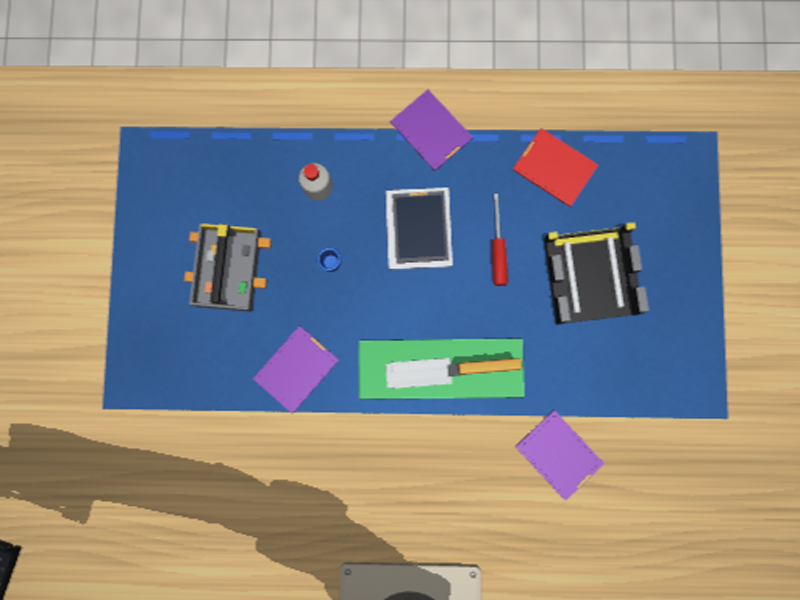

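View pics/scene0.png

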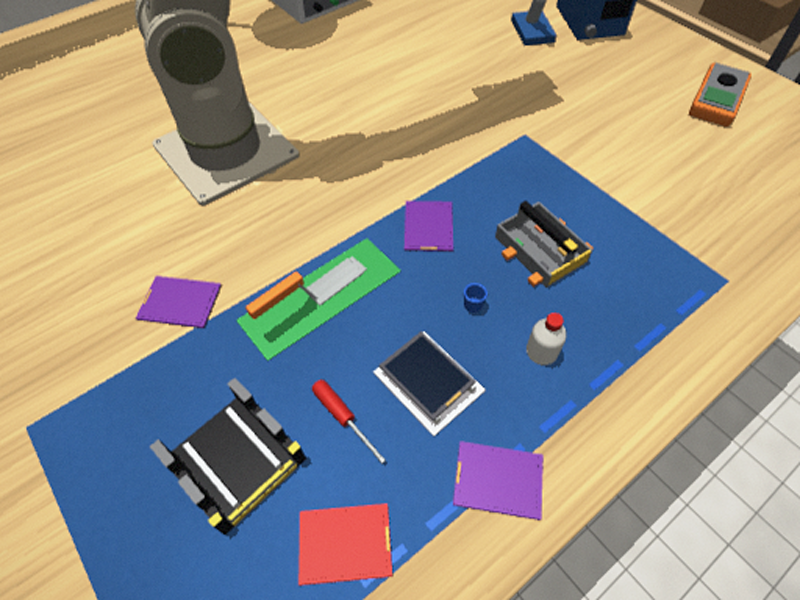

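The top view shows the dark panel in its white-bordered stand at (420,228). Lookalikes are purple at (430,130), (295,370) and (560,455), and red at (556,167). By its dark glass and brass strip the one at (420,228) is the panel, and the scene view agrees at (430,375). The spatula is on the mat with blade (420,373) and handle (490,367). The lower tray is at (597,275) and the top tray at (225,268).

```bash
cat > h.py <<'E'
import numpy as np,cv2
from scipy.spatial.transform import Rotation as R
from bench import bot,kin,cams
def ray(f,uv,z):
    uv=np.atleast_2d(np.asarray(uv,float))
    d=np.c_[(uv[:,0]-f["cx"])/f["fx"],-(uv[:,1]-f["cy"])/f["fy"],-np.ones(len(uv))]
    d=R.from_quat(f["attitude"]).apply(d); p=np.asarray(f["position"])
    return p+d*((z-p[2])/d[:,2])[:,None]
def blobs(mask,box=None,amin=15):
    "contours in raw pixels, box = (c0,r0,c1,r1) in raw pixels"
    m=np.zeros(mask.shape,np.uint8)
    c0,r0,c1,r1=box or (0,0,512,384)
    m[r0:r1,c0:c1]=mask[r0:r1,c0:c1].astype(np.uint8)
    n,l,s,c=cv2.connectedComponentsWithStats(m)
    return [np.argwhere(l==i)[:,::-1].astype(float) for i in sorted(range(1,n),key=lambda i:-s[i,4]) if s[i,4]>=amin]
def rect(f,pts,z):
    "pixels -> world plane -> min-area rectangle: centre, (long,short), yaw of long axis"
    w=ray(f,pts,z)[:,:2]
    (cx,cy),(a,b),t=cv2.minAreaRect((w*1000).astype(np.float32))
    if a<b: a,b,t=b,a,t+90
    return np.array([cx,cy])/1e3,(round(a),round(b)),(t+90)%180-90
def hsv(f): return [x.astype(int) for x in cv2.split(cv2.cvtColor(f["image"],cv2.COLOR_RGB2HSV))]
def down(yaw,tilt=0.):
    "tool z down, tool x (jaws) across heading yaw; tilt>0 leans fingers towards heading (rad)"
    # tool y = -heading... x = left of heading, z = down
    h=np.array([np.cos(yaw),np.sin(yaw),0]);l=np.array([-h[1],h[0],0]);z=np.array([0,0,-1.])*np.cos(tilt)+h*np.sin(tilt)
    return R.from_matrix(np.c_[l,np.cross(z,l),z]).as_quat()
E
python3 - <<'E'
from h import *
f=cams.grab_frame("top");H,S,V=hsv(f)
def show(n,m,box,z,k=2):
    b=tuple(int(x/1.5625) for x in box)
    for p in blobs(m,b)[:k]: c,s,t=rect(f,p,z); print(n,len(p),c.round(4),s,round(t,1))
show("mat",(abs(H-65)<15)&(S>90),(350,330,530,405),.003,1)
show("blade",(S<60)&(V>110),(380,350,460,395),.005)
show("handle",(abs(H-15)<8)&(S>140),(450,350,530,380),.085)
show("stand",(S<60)&(V>150),(375,180,465,275),.006)
show("panel",(V<95),(385,185,455,270),.030)
show("ribs",(S<50)&(V>150),(550,225,645,320),.022,3)
show("trayblack",(V<75),(535,215,655,330),.03,3)
show("lip",(abs(H-28)<6)&(S>140)&(V>120),(535,215,655,250),.018,4)
show("grey",(S<60)&(V>80)&(V<150),(540,225,655,325),.054,6)
show("lug",(abs(H-14)<7)&(S>140)&(V>140),(180,225,275,295),.018,6)
show("bar",(V<60),(205,215,240,310),.070,3)
show("yellow",(abs(H-28)<6)&(S>140),(190,215,270,240),.036,3)
show("cup",(abs(H-110)<10)&(V>170),(310,240,345,275),.04)
show("bottle",(S<60)&(V>80),(295,155,335,200),.05)
E
```

```text
mat 2863 [ 0.4376 -0.0474] (278, 100) -88.5
blade 673 [ 0.4293 -0.009 ] (111, 44) -84.7
handle 266 [ 0.4401 -0.122 ] (96, 17) -84.4
stand 573 [ 0.6808 -0.0056] (139, 111) 3.3
panel 1165 [ 0.6786 -0.0085] (106, 83) 4.9
ribs 154 [ 0.6058 -0.3405] (117, 9) 7.7
ribs 154 [ 0.5953 -0.2672] (119, 9) 7.7
ribs 48 [ 0.5416 -0.2529] (33, 10) 7.5
trayblack 2169 [ 0.5997 -0.3032] (153, 153) 7.7
lip 165 [ 0.6624 -0.2881] (117, 19) -89.3
lip 20 [ 0.6852 -0.3685] (11, 8) -89.3
grey 99 [ 0.6072 -0.2379] (41, 16) 8.0
grey 90 [ 0.5543 -0.3756] (40, 14) 8.1
grey 89 [ 0.6244 -0.3661] (41, 14) 8.0
grey 56 [ 0.5377 -0.2477] (42, 17) 7.5
lug 46 [0.5793 0.2667] (19, 14) -89.2
lug 42 [0.6489 0.2614] (21, 14) 81.2
lug 24 [0.5886 0.3885] (14, 8) 2.9
lug 22 [0.657  0.3839] (14, 8) 2.9
bar 251 [0.6005 0.318 ] (129, 25) -3.9
yellow 67 [0.6661 0.3417] (41, 16) -89.3
yellow 38 [0.6675 0.2951] (38, 7) 85.4
cup 106 [0.6178 0.1458] (37, 35) -89.3
bottle 299 [0.7487 0.1693] (62, 50) 27.9
```

Run:
```python
import cv2,numpy as np
a=cv2.imread("top0_raw.png")
k=lambda c0,r0,c1,r1:cv2.resize(a[r0:r1,c0:c1],(400,300),interpolation=cv2.INTER_CUBIC)
cv2.imwrite("pics/crop.png",np.vstack([np.hstack([k(345,135,425,215),k(115,135,180,205)]),np.hstack([k(235,110,300,180),k(240,215,340,260)])]))
```

```text
(no output)
```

View pics/crop.png

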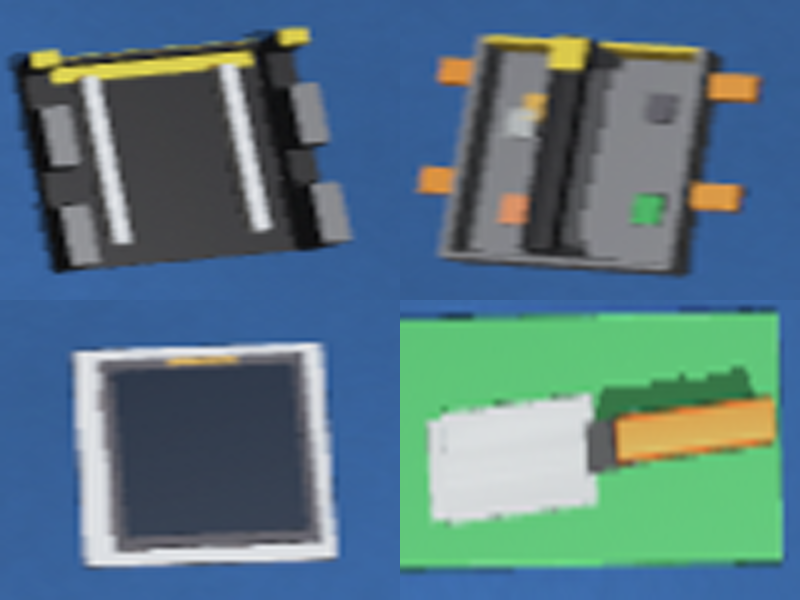

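The crop confirms the panel: dark glass in a dark frame with the brass strip at its +x end (crop (200,360)), lying on the white stand. Sizes match the description (mat 278x100, blade 111x44, ribs about 118x9 and 74 apart). Next I check the panel outline and IK.

```bash
cat >> h.py <<'E'
def Rz(a): return R.from_euler("z",a).as_matrix()
ST=np.array([.6808,-.0056]); STY=np.radians(3.6); LT=np.array([.6003,-.3038]); LTY=np.radians(7.7)
SP=np.array([.4293,-.009]); SPY=np.radians(95.3); TT=np.array([.6035,.3235]); TTY=np.radians(-4.2)
def tcp_sp(P,z,yaw,off=(-.09,0,.052)):
    "TCP position for blade-underside origin at P,z heading yaw"
    return np.r_[P,z]+Rz(yaw)@np.array(off)
def along(P,yaw,x,y=0): return P+(Rz(yaw)@[x,y,0])[:2]
E
python3 - <<'E'
from h import *
f=cams.grab_frame("top");H,S,V=hsv(f)
b=tuple(int(x/1.5625) for x in (385,185,456,272))
for T in (110,130,150):
    p=max(blobs((V<T),b),key=len); print("panel",T,rect(f,p,.030),rect(f,p,.006)[0])
print(bot.state()["joint_positions"])
for fl in (0,np.pi):
    print("flip",fl)
    for n,p,y in [("grasp",tcp_sp(SP,.003,SPY),SPY),("pre",tcp_sp(along(ST,STY,-.145),.013,STY),STY),("in",tcp_sp(along(ST,STY,-.012),.013,STY),STY),
      ("lift",tcp_sp(along(ST,STY,-.012),.12,STY),STY),("trayup",tcp_sp(along(LT,LTY,-.012),.12,LTY),LTY),("tray",tcp_sp(along(LT,LTY,-.012),.01,LTY),LTY),
      ("out",tcp_sp(along(LT,LTY,-.15),.01,LTY),LTY),("tt",np.r_[TT,.043],TTY),("ttup",np.r_[TT,.2],TTY),("stack+",np.r_[LT,.091],LTY+np.pi),("stackup",np.r_[LT,.2],LTY-np.pi)]:
        q=kin.ik(p,down(y+fl)); print(n,np.round(p,3),None if q is None else np.round(q,2))
E
```

```text
panel 110 (array([ 0.67652942, -0.00830572]), (117, 84), 4.251363754272461) [ 0.68170099 -0.00829593]
panel 130 (array([ 0.67714178, -0.00795421]), (120, 87), 4.294787406921387) [ 0.68232458 -0.00793793]
panel 150 (array([ 0.67704645, -0.00794885]), (121, 90), 4.813876152038574) [ 0.68222766 -0.00793251]
[-1.30461166  0.33259259 -0.06469349  1.4605794   0.0216122   1.34991035
 -0.08852215]
flip 0
grasp [ 0.438 -0.099  0.055] [-1.04  0.33  1.32  2.14 -0.39  0.95 -2.55]
pre [ 0.446 -0.02   0.065] [-0.71  0.11  0.69  2.12 -0.08  0.94  1.66]
in [ 0.579 -0.012  0.065] [-0.56  0.42  0.62  1.79 -0.28  1.02  1.8 ]
lift [ 0.579 -0.012  0.172] [-0.61  0.3   0.66  1.69 -0.2   1.22  1.74]
trayup [ 0.499 -0.317  0.172] [ 0.87  0.33 -0.46  1.6   0.15  1.25  2.08]
tray [ 0.499 -0.317  0.062] [ 0.86  0.44 -0.46  1.71  0.22  1.05  2.03]
out [ 0.362 -0.336  0.062] [ 1.08  0.24 -0.46  1.96  0.13  0.97  2.26]
tt [0.604 0.324 0.043] [-0.68  0.6   0.17  1.48 -0.11  1.07  1.01]
ttup [0.604 0.324 0.2  ] [-0.69  0.48  0.19  1.32 -0.09  1.35  1.  ]
stack+ [ 0.6   -0.304  0.091] [-0.25  0.74  0.99  1.51 -0.64 
[... 198 characters left out ...]
.02   0.065] [-0.77  0.11  0.75  2.12 -0.09  0.94 -1.47]
in [ 0.579 -0.012  0.065] [-0.67  0.46  0.77  1.79 -0.37  1.04 -1.28]
lift [ 0.579 -0.012  0.172] [-0.68  0.32  0.75  1.69 -0.23  1.23 -1.38]
trayup [ 0.499 -0.317  0.172] [-0.26  0.41  0.95  1.66 -0.35  1.25 -0.67]
tray [ 0.499 -0.317  0.062] [-0.11  0.49  0.76  1.76 -0.39  1.04 -0.65]
out [ 0.362 -0.336  0.062] [-0.19  0.3   0.96  2.02 -0.3   0.97 -0.51]
tt [0.604 0.324 0.043] [-0.92  0.65  0.52  1.49 -0.35  1.09 -1.97]
ttup [0.604 0.324 0.2  ] [-0.93  0.51  0.54  1.34 -0.26  1.36 -2.03]
stack+ [ 0.6   -0.304  0.091] [-0.25  0.74  0.98  1.51 -0.63  1.24  2.53]
stackup [ 0.6   -0.304  0.2  ] [-0.29  0.67  1.1   1.39 -0.59  1.43  2.5 ]
```

Run:
```python
from h import *
q=list(bot.state()["joint_positions"]); q[0]=.24;q[2]=0;q[6]=.3
bot.move_joints(q)
Q=down(SPY+np.pi); p=tcp_sp(SP,.003,SPY)
bot.set_gripper(0.55)
bot.move_pose(p+[0,0,.10],Q)
print(np.round(bot.state()["joint_positions"],2))
print(bot.move_linear(p+[0,0,.0],rate=.12,max_force=8), bot.state()["tool_pos"],p)
bot.set_gripper(0,grip_force=60)
s=bot.state();print(s["width"],s["force"])
print(bot.move_linear(p+[0,0,.16],rate=.15))
s=bot.state();print(s["time_s"],s["width"],s["force"],s["ft_torque"])
# face the stand, beside it, high
y=STY; P=along(ST,STY,-.165); 
bot.move_pose(tcp_sp(P,.10,y),down(y+np.pi))
print(np.round(bot.state()["joint_positions"],2),bot.state()["time_s"])
bot.move_linear(tcp_sp(P,.013,y),rate=.12)
for n in("top","scene"):
    f=cams.grab_frame(n); cv2.imwrite(f"{n}1_raw.png",f["image"][:,:,::-1])
a=cv2.imread("top1_raw.png")[110:260,215:335];b=cv2.imread("scene1_raw.png")[130:300,130:330]
cv2.imwrite("pics/pre1.png",np.hstack([cv2.resize(a,None,fx=3.2,fy=3.2,interpolation=2),cv2.resize(b,(400,480),interpolation=2)]))
H,S,V=hsv(cams.grab_frame("top"))
```

```text
[ 0.19  0.   -0.07  1.99  0.    1.15  0.21]
False [ 0.43823477 -0.09873763  0.05559413] [ 0.43761335 -0.09861522  0.055     ]
0.1991293210471351 [-0.30182501 -0.52314639  1.12961721]
False
7.9167 0.19688188376619042 [ 0.37428319  0.62115318 -1.92987073] [-0.1916419   0.03511472  0.05887996]
[ 0.15 -0.04 -0.2   2.04 -0.01  1.14 -1.55] 9.475
```

View pics/pre1.png

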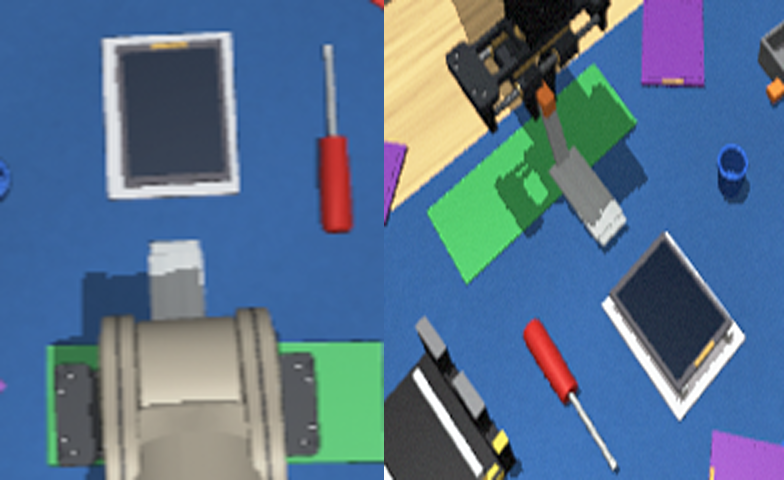

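```bash
cat >> h.py <<'E'
def tri(f1,u1,f2,u2):
    "midpoint of two rays, and gap"
    o1,o2=np.asarray(f1["position"]),np.asarray(f2["position"]); d1=ray(f1,u1,0)[0]-o1; d2=ray(f2,u2,0)[0]-o2
    t=np.linalg.lstsq(np.c_[d1,-d2],o2-o1,rcond=None)[0]; a,b=o1+t[0]*d1,o2+t[1]*d2
    return (a+b)/2,np.linalg.norm(a-b)
E
python3 - <<'E'
from h import *
T=cams.grab_frame("top");S=cams.grab_frame("scene")
tl,tr=(215+150/3.2,110+241/3.2),(215+203/3.2,110+241/3.2)
sl,sr=(130+(601-384)/2,130+246/2.824),(130+(627-384)/2,130+213/2.824)
print("left(+y)",tri(T,tl,S,sr));print("right",tri(T,tr,S,sl))
print("expected tip",along(along(ST,STY,-.165),STY,.055),.013,bot.state()["tool_pos"],tcp_sp(along(ST,STY,-.165),.013,STY))
H,Sa,V=hsv(T)
p=max(blobs((Sa<50)&(V>120),(255,180,285,215)),key=len);print(rect(T,p,.016))
E
```

```text
left(+y) (array([0.56955103, 0.00900067, 0.02312953]), np.float64(0.0018932500573175487))
right (array([ 0.57152341, -0.03487578,  0.01356764]), np.float64(0.002518027736238218))
expected tip [ 0.57101706 -0.01250696] 0.013 [ 0.4266727  -0.02158904  0.0655063 ] [ 0.42630318 -0.02161158  0.065     ]
(array([ 0.53904395, -0.0138305 ]), (64, 43), 0.8455413579940796)
```

Tip measured at (0.5705, −0.013, ~0.018), within 1–2 mm of where it should be. I slide under and lift.

Run:
```python
from h import *
PN=np.array([.678,-.008]); 
P=along(PN,STY,-.017); P=along(ST,STY,float((Rz(-STY)@np.r_[P-ST,0])[0]),-.001)
print("stop",bot.move_linear(tcp_sp(P,.0125,STY),rate=.07,max_force=6)); s=bot.state(); print(s["tool_pos"],tcp_sp(P,.0125,STY),s["force"])
print(bot.move_linear(tcp_sp(P,.085,STY),rate=.05))
s=bot.state();print(s["time_s"],s["width"],s["force"],s["ft_torque"])
f=cams.grab_frame("scene");a=f["image"][130:330,180:380,::-1]
cv2.imwrite("pics/lift.png",cv2.resize(a,(600,600),interpolation=2))
```

```text
stop False
[ 0.57094121 -0.01355491  0.06453482] [ 0.57113457 -0.01350154  0.0645    ] [-1.36454744 -1.14106332 -2.30622521]
False
14.425 0.20147796880701777 [-0.23733542 -0.18342039 -2.27571396] [-0.0742203   0.33992934  0.0129733 ]
```

View pics/lift.png

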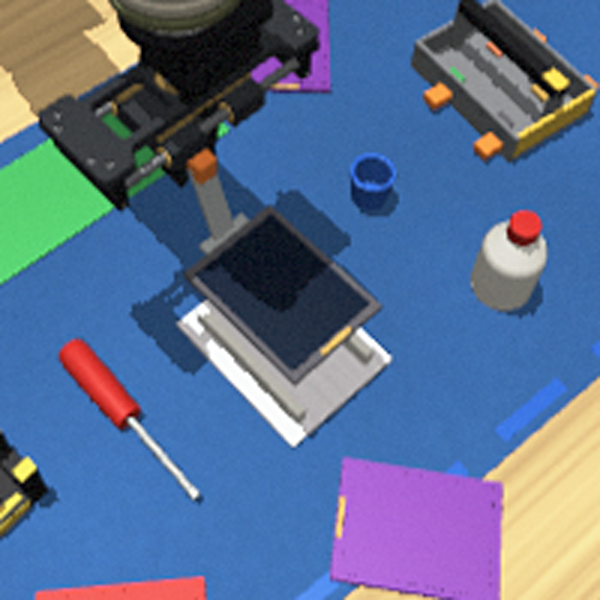

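The panel sits on the blade above the stand, with corners at (270,207), (188,275), (298,380), (380,305) in the picture. I get its pose on the blade from those corners with solvePnP, then carry it.

```bash
cat >> h.py <<'E'
def pnp(f,uv,obj):
    "object pose in the world from corners"
    K=np.array([[f["fx"],0,f["cx"]],[0,f["fy"],f["cy"]],[0,0,1.]])
    ok,r,t=cv2.solvePnP(np.array(obj,float),np.array(uv,float),K,None,flags=cv2.SOLVEPNP_IPPE)
    W=R.from_quat(f["attitude"]).as_matrix()@np.diag([1,-1,-1.])
    return W@t[:,0]+f["position"],W@cv2.Rodrigues(r)[0]
E
python3 - <<'E'
from h import *
f=cams.grab_frame("scene")
uv=[(180+a/3,130+b/3) for a,b in [(270,207),(188,275),(298,380),(380,305)]]
t,M=pnp(f,uv,[(-.06,.045,.0),(-.06,-.045,.0),(.06,-.045,0),(.06,.045,0)])
print(t,M[:,0],M[:,2],np.degrees(np.arctan2(M[1,0],M[0,0])))
T=cams.grab_frame("top");H,S,V=hsv(T)
p=max(blobs((V<75)&(S<140),(235,95,300,185)),key=len);print(rect(T,p,.094),p.min(0),p.max(0))
cv2.imwrite("topl_raw.png",T["image"][:,:,::-1])
E
```

```text
[0.67000149 0.00082912 0.06635884] [ 0.99526563  0.09269791 -0.02921335] [0.02873804 0.00645853 0.99956611] 5.321112601731841
(array([0.59556903, 0.06049263]), (68, 11), 6.766836166381836) [238. 158.] [244. 184.]
```

Run:
```python
from h import *
p=bot.state()["tool_pos"]
bot.move_linear(np.array(p)+[0,0,.045],rate=.08)
P=along(LT,LTY,-.018)
print(bot.move_linear(tcp_sp(P,.13,LTY),rate=.12,rot=down(LTY+np.pi)))
bot.move_linear(tcp_sp(P,.045,LTY),rate=.08)
s=bot.state();print(s["time_s"],s["tool_pos"],tcp_sp(P,.045,LTY),s["force"],s["ft_torque"],np.round(s["joint_positions"],2))
A=[]
for n,b in(("scene",(60,190,260,390)),("top",(330,130,430,230))):
    f=cams.grab_frame(n);i=f["image"][b[1]:b[3],b[0]:b[2],::-1]
    A.append(cv2.resize(i,(400,int(400*i.shape[0]/i.shape[1])),interpolation=2)[:388])
cv2.imwrite("pics/tray.png",np.hstack(A))
```

```text
False
19.2667 [ 0.49365415 -0.31848807  0.09762824] [ 0.49327381 -0.31827051  0.097     ] [-0.78588665 -0.54660778 -1.77197741] [-0.11301701  0.3302331  -0.00859136] [ 0.49  0.35  0.    1.71 -0.    1.08 -0.94]
```

View pics/tray.png

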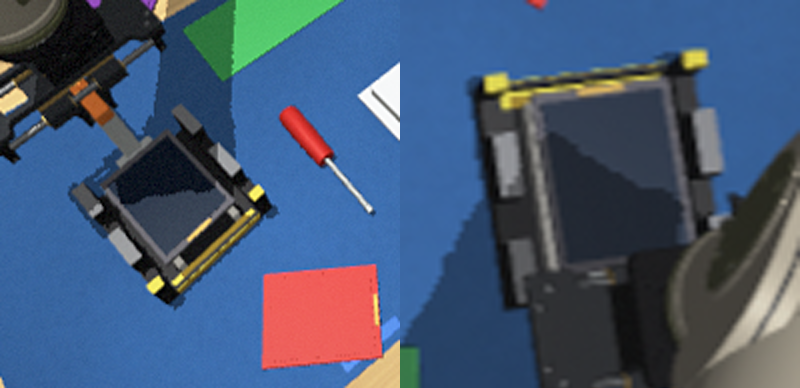

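Run:
```python
from h import *
T=cams.grab_frame("top");S=cams.grab_frame("scene")
def loc(w): return [(Rz(-LTY)@np.r_[x[:2]-LT,0])[:2].round(4) for x in w]
print("top +x corners",loc(ray(T,[(330+(a-400)/4,130+b/4) for a,b in[(527,96),(670,82)]],.054)))
print("scene corners",loc(ray(S,[(60+a/2,190+b/2) for a,b in[(165,131),(101,187),(168,265),(233,199)]],.054)))
# glass mask in the top view, front part
H,Sa,V=hsv(T); p=max(blobs((abs(H-110)<14)&(V<80)&(Sa>40)&(Sa<140),(358,148,402,200)),key=len); print("glass",loc(ray(T,[p.min(0),p.max(0)],.054)),len(p))
```

```text
top +x corners [array([0.057 , 0.0454]), array([ 0.0549, -0.048 ])]
scene corners [array([-0.0593,  0.0378]), array([-0.0558, -0.0483]), array([ 0.0629, -0.0462]), array([0.0572, 0.0421])]
glass [array([0.0613, 0.0362]), array([-0.0615, -0.039 ])] 1171
```

Panel is within about 3 mm of the tray's centre, so I lower it and withdraw.

Run:
```python
from h import *
P=along(LT,LTY,-.018)
print(bot.move_linear(tcp_sp(P,.0115,LTY),rate=.05,max_force=8)); s=bot.state();print(s["tool_pos"][2],.0635,s["force"],s["ft_torque"])
P2=along(LT,LTY,-.018-.15)
print(bot.move_linear(tcp_sp(P2,.0115,LTY),rate=.08,max_force=8)); s=bot.state();print(s["tool_pos"],tcp_sp(P2,.0115,LTY),s["force"])
bot.pause(.3)
print(bot.move_linear(tcp_sp(P2,.11,LTY),rate=.12),bot.state()["time_s"])
T=cams.grab_frame("top")
i=T["image"][130:230,330:430,::-1];cv2.imwrite("pics/placed.png",cv2.resize(i,(400,400),interpolation=2))
```

```text
False
0.06380023038376523 0.0635 [ 0.12196511 -0.14173095 -2.50307767] [-0.0679508   0.25615568  0.00151202]
False
[ 0.34495607 -0.33824965  0.06349058] [ 0.34462633 -0.33836844  0.0635    ] [-0.60248862  1.09257589 -2.12771748]
False 23.575
```

View pics/placed.png

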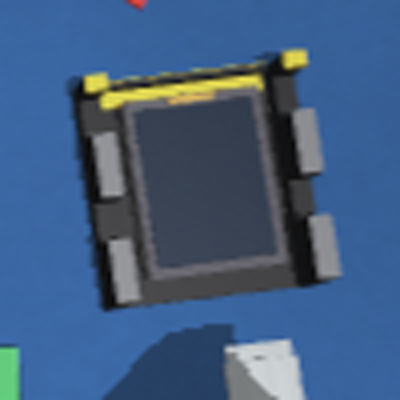

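Run:
```python
from h import *
T=cams.grab_frame("top")
w=ray(T,[(330+a/4,130+b/4) for a,b in[(123,105),(263,87),(290,262),(148,280)]],.028)
l=np.array([(Rz(-LTY)@np.r_[x[:2]-LT,0])[:2] for x in w]);print("panel in tray",l.round(4).tolist(),l.mean(0))
p=tcp_sp(SP,.0037,SPY);Q=down(SPY+np.pi)
bot.move_pose(p+[0,0,.10],Q)
bot.move_linear(p+[0,0,.02],rate=.15)
print(bot.move_linear(p,rate=.04,max_force=5),bot.state()["tool_pos"],p)
bot.set_gripper(0.5); bot.pause(.2)
bot.move_linear(p+[0,0,.12],rate=.15)
# top tray: flip-0 grasp; turn base first
s=bot.state();q=list(s["joint_positions"]);print(np.round(q,2),s["time_s"])
az=np.arctan2(TT[1],TT[0]); q[0]=-az-q[2]; q[1]=.33;q[3]=1.46;q[4]=0;q[5]=1.35;q[6]=1.0
bot.move_joints(q)
q2=kin.ik(np.r_[TT,.16],down(TTY));print(np.round(q2,2), bot.state()["tool_pos"],bot.state()["time_s"])
T=cams.grab_frame("top");cv2.imwrite("top3_raw.png",T["image"][:,:,::-1])
H,S,V=hsv(T)
p=max(blobs((S<60)&(V>110),(243,224,295,253)),key=len);print("blade",rect(T,p,.005))
p=max(blobs((abs(H-15)<8)&(S>140),(288,220,340,245)),key=len);print("handle",rect(T,p,.085))
p=max(blobs((V<95),(350,140,415,205)),key=len);print("x")
```

```text
panel in tray [[0.0558, 0.0433], [0.0566, -0.0504], [-0.0612, -0.05], [-0.0618, 0.044]] [-0.00263486 -0.00328053]
True [ 0.4371224  -0.09886049  0.05490069] [ 0.43761335 -0.09861522  0.0557    ]
[ 0.37 -0.01 -0.25  1.95 -0.    1.2   0.22] 27.825
[-0.38  0.51 -0.25  1.35  0.13  1.29  0.86] [0.56977756 0.24593951 0.22785075] 29.2167
blade (array([ 0.42907346, -0.0089025 ]), (111, 44), -84.57938861846924)
handle (array([ 0.4398674 , -0.12200156]), (96, 18), -84.57561111450195)
x
```

Run:
```python
from h import *
T=cams.grab_frame("top");S=cams.grab_frame("scene")
c=lambda a,b:(115+(a-400)/6.154,135+b/4.286)
for z in (.014,.02):
    w=ray(T,[c(760,88),c(742,197),c(438,70),c(417,180)],z)[:,:2]
    m=w.mean(0);d=w[[0,2]].mean(0)-w[[1,3]].mean(0);y=np.arctan2(d[1],d[0]);print(z,"span",np.linalg.norm(w[:2].mean(0)-w[2:].mean(0)),"yaw",np.degrees(y),"origin",along(m,y,-.015))
    e=w[2:].mean(0)-w[:2].mean(0);print("yaw from width",np.degrees(np.arctan2(e[1],e[0]))-90)
w=ray(T,[c(568,40),c(541,248)],.070)[:,:2];d=w[0]-w[1];print("bar",w,np.linalg.norm(d),w.mean(0),np.degrees(np.arctan2(d[1],d[0])))
print(tri(T,c(541,248),S,(527/1.5625,207/1.5625)),tri(T,c(568,42),S,(573/1.5625,243/1.5625)))
# scene: yellow tab / bar blob now
cv2.imwrite("pics/tt.png",cv2.resize(cv2.imread("scene0_raw.png")[120:190,310:385],(750,700))[:600])
```

```text
0.014 span 0.1433929463456452 yaw -4.4466030496037146 origin [0.60333091 0.32389381]
yaw from width -3.7517834553708838
0.02 span 0.14274029146525263 yaw -4.446603049603675 origin [0.6023188  0.32238467]
yaw from width -3.7517834553708695
bar [[0.6662601  0.32016538]
 [0.53909039 0.32565122]] 0.12728797959859048 [0.60267525 0.3229083 ] -2.470088125207611
(array([0.54355309, 0.33329597, 0.05349896]), np.float64(0.008043734499652127)) (array([0.66375619, 0.31853044, 0.07732808]), np.float64(0.0008416814679253511))
```

Run:
```python
from h import *
C=np.array([.603,.3232]);Q=down(np.radians(-4.0))
bot.set_gripper(0.6)
bot.move_pose(np.r_[C,.14],Q)
print(bot.move_linear(np.r_[C,.043],rate=.1,max_force=8),bot.state()["tool_pos"])
bot.set_gripper(0,grip_force=50);print("w",bot.state()["width"]*87)
bot.move_linear(np.r_[C,.22],rate=.15)
s=bot.state();print(s["force"],s["ft_torque"],np.round(s["joint_positions"],2),s["time_s"])
Q2=down(LTY-np.pi); print(np.round(kin.ik(np.r_[LT,.22],Q2),2))
bot.move_pose(np.r_[LT,.22],Q2)
bot.move_linear(np.r_[LT,.155],rate=.1)
s=bot.state();print(s["tool_pos"],np.round(s["joint_positions"],2),s["time_s"])
A=[]
for n,b in(("scene",(60,170,260,370)),("top",(320,110,440,230))):
    f=cams.grab_frame(n);i=f["image"][b[1]:b[3],b[0]:b[2],::-1];cv2.imwrite(n+"4_raw.png",f["image"][:,:,::-1])
    A.append(cv2.resize(i,(400,400),interpolation=2))
cv2.imwrite("pics/stack.png",np.hstack(A))
```

```text
False [0.60348679 0.32353171 0.04388202]
w 13.742797569608385
[ 0.41097059  0.11293735 -2.41807929] [ 0.06826221  0.00061805 -0.04356876] [-0.39  0.48 -0.25  1.28  0.12  1.4   0.87] 33.6167
[ 0.13  0.45  0.39  1.34 -0.17  1.38 -0.92]
[ 0.60065711 -0.30399574  0.15571179] [ 0.13  0.49  0.37  1.42 -0.18  1.26 -0.91] 36.6583
```

View pics/stack.png

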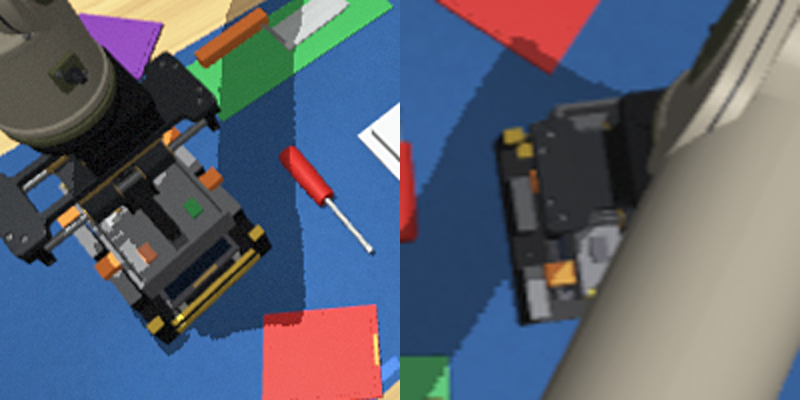

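Run:
```python
from h import *
S=cams.grab_frame("scene");H,Sa,V=hsv(S)
for z in (.122,.128):
    L=[]
    for b in ((156,245,175,270),(105,290,125,315),(88,270,102,287),(140,230,152,243)):
        B=blobs((abs(H-13)<8)&(Sa>140)&(V>90),b,6)
        if B: L.append((len(B[0]),(Rz(-LTY)@np.r_[ray(S,B[0].mean(0),z)[0,:2]-LT,0])[:2].round(4)))
    print(z,L)
```

```text
0.122 [(81, array([0.0182, 0.0603])), (100, array([ 0.018 , -0.0614])), (64, array([-0.052 , -0.0615])), (50, array([-0.0517,  0.0606]))]
0.128 [(81, array([0.0212, 0.0597])), (100, array([ 0.0211, -0.061 ])), (64, array([-0.0483, -0.0611])), (50, array([-0.0481,  0.0599]))]
```

Lugs are at x = +20 and −50, y = ±60 mm in the tray frame within 2 mm, square and with the yellow end toward the robot. I lower and release.

Run:
```python
from h import *
print(bot.move_linear(np.r_[LT,.100],rate=.1))
print(bot.move_linear(np.r_[LT,.0905],rate=.03,max_force=5),bot.state()["tool_pos"])
bot.set_gripper(0.5);bot.pause(.2)
bot.move_linear(np.r_[LT,.24],rate=.15)
q=list(bot.state()["joint_positions"]);q[0]=-.9
bot.move_joints(q);bot.pause(.3);print(bot.state()["time_s"],bot.state()["tool_pos"])
A=[]
for n,b in(("scene",(60,170,260,370)),("top",(320,110,440,230))):
    f=cams.grab_frame(n);i=f["image"][b[1]:b[3],b[0]:b[2],::-1]
    A.append(cv2.resize(i,(400,400),interpolation=2))
    H,Sa,V=hsv(f)
    for p in blobs((abs(H-13)<8)&(Sa>140)&(V>90),(330,130,425,220) if n=="top" else (80,220,190,340),6)[:6]: print(n,len(p),(Rz(-LTY)@np.r_[ray(f,p.mean(0),.064)[0,:2]-LT,0])[:2].round(4))
cv2.imwrite("pics/final.png",np.hstack(A))
```

```text
False
True [ 0.60058809 -0.30392755  0.09102767]
42.6833 [0.56922244 0.35775918 0.23884672]
scene 85 [ 0.0212 -0.0612]
scene 77 [-0.048  -0.0611]
scene 63 [-0.0478  0.0603]
scene 63 [0.0219 0.0602]
top 52 [0.0197 0.0607]
top 51 [-0.0494  0.0607]
top 24 [ 0.0198 -0.0624]
top 24 [-0.0499 -0.0623]
```

View pics/final.png

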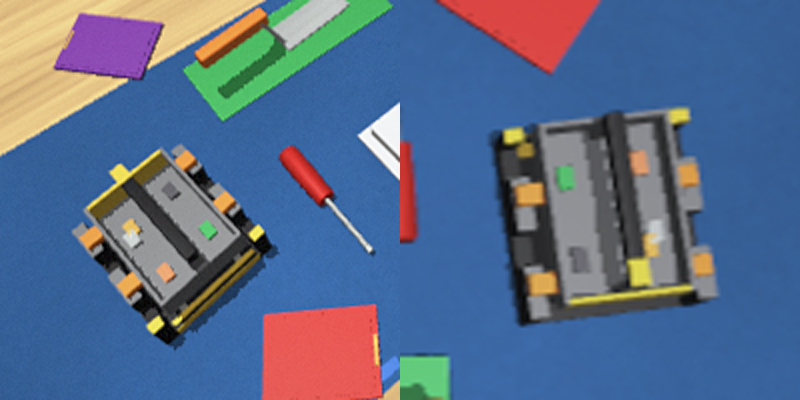

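The top tray sits squarely with all four lugs on the grey ledges and its yellow end toward the robot, opposite the lower tray's yellow lip. The spatula lies on the mat.

```bash
python3 -c "
from bench import bot
print(bot.sign_off())"
```

```text
the job is handed in; nothing more can be done
None
```

I finished the job and handed it in at about 43 s of the 72 s allowed; sign-off returned no verdict. None of my checks failed.

- **Panel:** I slid the spatula under it, lifted it about 60 mm off the stand and carried it into the lower tray. It then measured about 3 mm off centre along and across, square, before the top tray covered it. The gripper never touched it as far as I could see. On the blade it tilted by about 0.03 rad.
- **Spatula:** It is back flat on the green mat. The blade measured at (0.429, −0.009), within 1 mm of where it started.
- **Top tray:** It is turned half round, with all four orange lugs on the grey ledges. Lug positions in both cameras put it within about 2 mm of centre and square. Contact came at the expected height, so the underside is about 48 mm up.
- **Weaker checks:** Panel height from one camera view came out about 28 mm low, so I used the commanded height. Blade-corner heights scattered by about 5 mm. Both fitted the known geometry.
- **Bystanders:** The screwdriver was still in place in the last picture. The bottle and cup were outside it, so I did not check them again after the panel was lifted; I kept the arm and its loads above them.

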